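Set and lock the air, then hold the valve body over the blow-off jets

ROBOT

A 6-joint arm with a two-finger parallel gripper is mounted at the origin on the work surface. World frame = base frame: x ahead of the robot, y to its left, z up, the work surface at z = 0. Lengths are in mm, angles in rad, forces in N, time in s.
With the tool pointing down it reaches from about 375 to 825 mm from the base axis. Payload 5.5 kg.
Tool frame: the origin (TCP) lies midway between the tips of the shut fingers; the grasp point (between the pads) lies 19 mm behind it (r.grasp_offset is the distance from the TCP to the grasp point, in mm); z points along the fingers, y is the line along which they close (so a half turn about z gives the same grasp; the last joint's range is limited). The gripper opens to 85 mm and grips with 20 to 120 N. Pads are 22 mm wide; open, the fingers measure 114 mm over their backs; the gripper's body (76 mm by 85 mm) begins 54 mm behind the grasp point. The pads swing forward as they close: fully open they stand 13 mm farther back than shut.
Start: joints at [1.333, 0.314, -0.047, 1.21, 0, 1.571], TCP at [141.336, 583.111, 195.999] pointing down, gripper open.
Joint ranges: [-2.67, 2.67], [-0.69, 1.73], [-1.03, 1.25], [-2.08, 2.16], [-1.42, 1.45], [-3.14, 3.14]. Speed limits (rad/s): [2.39, 2.39, 3.01, 3.14, 3.14, 3.14].

INTERFACE

Orientations are given as a 3x3 rotation matrix whose columns are the frame's x, y, z axes.
In Python, from workcell import r gives the robot as it stands. The module is installed in compiled form; this text tells all that it offers.
- The arm moves only by the tool step_arm, never from a script. Its argument "rows" is text: rows parted by semicolons, each of 7 numbers parted by spaces: the closure, from 0 (fully open) to 1 (shut), then the shift along the tool's x, y, z in m, then the turn, a rotation vector about the tool's x, y, z in rad. A call has 1 to 10 rows; each row is the pose to reach, as a shift and turn from the pose commanded when the call began, along the tool's axes at that moment; what a row does not reach only later rows make up. A row lasts 1/8 s, in which the tool goes at most 62.5 mm and 10.7 degrees, less where a joint would pass 70% of its speed; a pose out of reach is approached as far as the arm can. A call with a gripper value outside its range is refused whole. The fingers move at their own pace and stop on an object; "newtons" is the grip in N (left out, the last holds). Time passes only in rows, so rows that repeat a pose let the fingers close. It gives the time, the measured TCP pose, the force, the opening and the grip force at its end, in the units of the state.
- r.read_state(): the state, without advancing time (a new reading comes with each control period).
- r.snapshot(name): name is "side" or "top" or "wrist"; returns a dict with "frame" (480x640x3 uint8, red, green, blue), "z_map" (480x640 float32, mm along the optical axis (not along the pixel's ray), 0 where there is no reading), "vfov" (degrees; the focal length in pixels is half the picture's height over the tangent of half this angle, whatever the lens; pixels are square), "cx", "cy" (the principal point, pixels), "cam_to_world" (4x4, takes a point from camera to world coordinates). Camera axes: x right, y up, looking along -z (the intrinsics and any distortion apply to the point x, -y, -z); pixel columns grow to the right and rows downward; lengths in mm; the calibration is good to about 2 mm. A picture is of the moment at which its call begins.
- r.job_done(): hands the job in; it is judged then, once.
The state is a dict: "t": time; "qpos": joint angles; "qvel": joint speeds; "joint_torque": joint torques, N m; "ee_pos": TCP position; "orientation": TCP orientation; "ft_force": force on the tool from outside, world axes, zero at the start; "moment": the same for the moment, N m; "finger_gap": finger opening in mm; "gripper_force": force on a finger pad.
Only numpy, scipy, OpenCV 4.12 (cv2) and the standard library are available. Lean on these libraries where they do the work, as an engineer would, in place of code of your own. Each camera call takes 0.05 s, during which the arm holds its last target. There are 200 camera calls.

TASK

Get the long two-bore valve body ready for blowing out: turn the air regulator's knob clockwise until its pointer is on the long mark, then slide the locking fork fully home round the hexagon under the knob. Then carry the valve body over the catch box wall and hold it level and square over the twin jets, a bore over each, its underside about 10 mm above the tips, never touching the station with it. Finish while still holding it there, motionless; leave the other parts alone.

Things in the scene. Friction and masses are not known exactly. Their poses are not given: they have to be found in the camera images.
- station: Fixed blow-off station, moved and turned as a whole between starts. Steel base plate 220 mm along x, y = -220 to +240 mm, 5 mm thick, carrying an air regulator at (0, -160) mm and an open catch box at (0, 115) mm, joined by a 17 mm pipe at 42 mm height. Origin on the bench surface, z up; at no yaw its -x side faces the robot.
- box_rim (a point): Centre of the catch box's open top, 105 mm above the bench. The green sheet-steel box measures 180 mm along the station's x by 230 mm along its y outside; walls 3 mm, their rolled rim 108 mm above the bench.
- dial (a point): Centre of the regulator's dial plate, on the knob's axis, 97 mm above the bench. The plate is a 72 mm disc with five black marks 60 degrees apart; the one long mark points along the station's +x, away from the lock. A 60 mm wide lock track runs from the dial to 110 mm on the -x side.
- jets: Brass bar with two upright jets, fixed in the middle of the catch box. Its axes are the station's: the jets stand in a row along y, 40 mm apart (at y = +20 and -20 mm). Origin on the bench surface under the middle of the bar.
- jets_mid (a point): Point midway between the two jet tips, level with them, 72 mm above the bench. Axes as jets: z up, y along the row of jets. The jet tips are 8 mm across.
- knob (a joint): Regulator knob angle in rad, 0 to 4.19, growing clockwise seen from above. Its pointer (white line on the knob's top and side) is on the long mark at 2.094, and starts 0.6 to 1.4 rad short of it. Stays where it is left (friction 0.06 N m).
- knob_grip (a point): Point on the knob's axis at the height to grip, 127 mm above the bench. The knob is a black ribbed cylinder 42 mm in diameter, from 108 to 140 mm above the bench, free to grip all round; axis vertical. Under it sits a steel hexagon, 31 mm across flats.
- lock (a joint): Travel of the locking fork in m: 0 drawn back (knob free; starts at 0 to 0.004), 0.034 fully home, its two prongs on either side of the hexagon. Slides along the station's +x and stays where it is left (friction 2.5 N). The prongs pass the hexagon only when the pointer is within about 0.15 rad of a mark.
- lock_tab (a point): Point in the fork's upright steel thumb tab, 125 mm above the bench. The tab is 10 mm thick along the station's x, 20 mm wide along its y, from 104 to 132 mm above the bench, on the -x side of the knob: 88 mm from the knob's axis when drawn back, 54 mm when home. Pinch it across its width, or push it.
- valve: The valve body is a loose aluminium block 90 mm long (its x), 44 mm wide (its y), 36 mm high, about 0.33 kg, flat on the bench right of the station, with two vertical through bores of 18 mm at x = +20 and -20 mm; both ends alike. Origin at the centre of its underside, z up. It changes places with block and housing between starts.
- block: Bystander: a loose aluminium block with only one bore, 50 by 44 by 36 mm high. Origin at the centre of its underside.
- housing: Bystander: a loose round flanged bearing housing, grey, flange 76 mm, boss 48 mm, 40 mm high. Origin at the centre of its underside.
- contactor: Bystander: a loose grey and black electrical contactor, 78 by 58 by 68 mm high, standing at the back. Origin at the centre of its underside.
Mind the look-alikes: they are no part of the job. What is shaped like the valve but red is not meant.

How it is judged:
By the outcome, as a careful person would: the job done as asked, in the order asked, and still so for the second after the job is handed in, while the arm keeps its last pose, push and grip.
It also fails if it takes over 70 s, if anything falls off the work surface, if the arm or the gripper's body presses on something with over 40 N, if the wrist force passes 120 N, or if a joint passes its speed limit or range.

## Working session

There is one attempt and no reset: what is moved stays moved. The work goes in short steps, Python scripts to look and compute and a tool call to move; the robot and the scene stay as the last step left them, time stands still between calls to the robot, and variables do not carry over. Pictures are saved under pics/ and viewed, at most 10 in all, crops included, and the job is handed in when it is done.

Besides the shell and the picture viewer there is one more tool, called as name(argument=value, ...) on one line, values as JSON. step_arm: Moves the arm, as the interface text tells. Its arguments: {"type":"object","properties":{"rows":{"type":"string"},"newtons":{"type":"number"}},"required":["rows"]}

```bash
mkdir -p pics
cat > h.py <<'E'
import numpy as np, cv2
from workcell import r
def snap(n,f=None):
    s=r.snapshot(n)
    if f: cv2.imwrite('pics/'+f,cv2.cvtColor(s['frame'],cv2.COLOR_RGB2BGR))
    return s
def foc(s): return 240/np.tan(np.radians(s['vfov'])/2)
def pts(s):
    f=foc(s); v,u=np.mgrid[0:480,0:640]; z=s['z_map']
    P=np.stack([(u-s['cx'])/f*z,-(v-s['cy'])/f*z,-z,np.ones_like(z)],-1)
    return (P@s['cam_to_world'].T)[...,:3]
def ray(s,u,v,h):
    f=foc(s); M=s['cam_to_world']; d=M[:3,:3]@np.array([(u-s['cx'])/f,-(v-s['cy'])/f,-1]); o=M[:3,3]
    return o+d*(h-o[2])/d[2]
E
python3 - <<'E'
from h import *
for n in('top','side'):
    s=snap(n,n+'0.png'); print(n,foc(s),s['cx'],s['cy'],s['cam_to_world'].round(2).tolist(),{k:v for k,v in s.items() if k not in('frame','z_map','cam_to_world')})
    np.savez(n+'0.npz',**s)
st=r.read_state();print(st)
E
```

```text
top 455.7605220677124 318.92927293486656 240.4396380449504 [[-0.11, 0.97, -0.2, 295.74], [-0.99, -0.11, 0.03, -75.36], [0.01, 0.2, 0.98, 1052.6], [0.0, 0.0, 0.0, 1.0]] {'vfov': 55.541894506022665, 'cx': 318.92927293486656, 'cy': 240.4396380449504}
side 501.36915161709175 320.7370619706996 243.32941833217512 [[0.67, 0.47, -0.58, -82.18], [-0.74, 0.41, -0.53, -595.96], [-0.01, 0.79, 0.62, 698.18], [0.0, 0.0, 0.0, 1.0]] {'vfov': 51.15987009143295, 'cx': 320.7370619706996, 'cy': 243.32941833217512}
{'t': 0.1, 'qpos': array([ 1.33297470e+00,  3.14165792e-01, -4.79737604e-02,  1.21020846e+00,
        3.45352667e-05,  1.57080587e+00]), 'qvel': array([ 0.00033121, -0.00116386,  0.0012915 ,  0.00072139, -0.00017756,
       -0.00098506]), 'joint_torque': array([-5.94351477e-04, -5.40768027e+01,  3.40540516e+01,  1.11063552e-02,
        5.76833463e-05,  5.20395844e-06]), 'ee_pos': array([141.20339134, 582.55405414, 195.21687978]), 'orientation': array([[-9.71851213e-01,  2.35595122e-01, -3.99119353e-04],
       [ 2.35595457e-01,  9.71850056e-01, -1.49987721e-03],
       [ 3.45204108e-05, -1.55168819e-03, -9.99998796e-01]]), 'ft_force': array([ 0.42597968,  0.19326855, -0.15177991]), 'moment': array([0.03817806, 0.00917039, 0.01834887]), 'gripper_force': 0.0, 'finger_gap': 85.58208145127554}
```

View pics/top0.png

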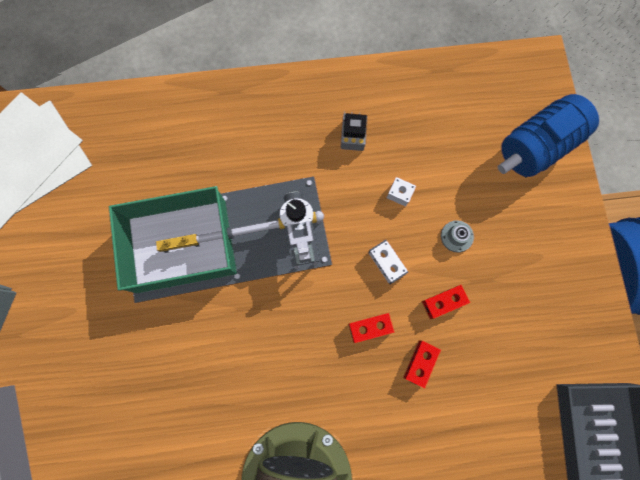

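View pics/side0.png

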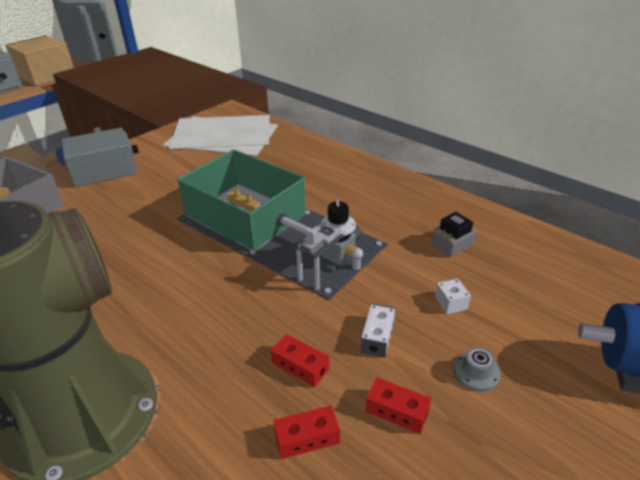

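The top view shows the regulator knob at about (296,212) and the lock tab near (303,255). The box rim spans about (110..235, 190..290), with the brass jets at (178,243). The valve, with two bores, is at (388,262), the single-bore block at (401,191) and the housing at (457,236). The side view agrees.

Run:
```python
from h import *
s=dict(np.load('top0.npz')); P=pts(s); im=s['frame'].astype(int); hsv=cv2.cvtColor(s['frame'],cv2.COLOR_RGB2HSV)
V,U=np.mgrid[0:480,0:640]
reg=lambda a,b,c,d:(U>=a)&(U<b)&(V>=c)&(V<d)
# knob top
m=reg(275,325,190,235)&(P[...,2]>132)&(P[...,2]<150)
print('knob',m.sum(),P[m].mean(0), (P[m].min(0)+P[m].max(0))/2, np.ptp(P[m],axis=0))
m=reg(280,325,225,275)&(P[...,2]>118)&(P[...,2]<140)
print('tab',m.sum(),P[m].mean(0),np.ptp(P[m],axis=0))
m=reg(100,245,180,300)&(P[...,2]>98)&(P[...,2]<115)
q=P[m]; R=cv2.minAreaRect(q[:,:2].astype(np.float32)); print('rim',m.sum(),q[:,2].mean(),R)
m=reg(150,205,225,260)&(hsv[...,0]>15)&(hsv[...,0]<32)&(hsv[...,1]>120)
q=P[m]; print('brass',m.sum(),q.mean(0),q[:,2].max(),cv2.minAreaRect(q[:,:2].astype(np.float32)))
for n,b in(('valve',(360,420,230,295)),('block',(380,425,170,212))):
    m=reg(*b)&(P[...,2]>31)&(P[...,2]<42); q=P[m]; R=cv2.minAreaRect(q[:,:2].astype(np.float32)); print(n,m.sum(),q[:,2].mean(),R)
    print(cv2.boxPoints(R).round(1).tolist())
c=s['frame'][180:280,255:355]; c=cv2.resize(c,None,fx=6,fy=6,interpolation=cv2.INTER_CUBIC); cv2.imwrite('pics/knob.png',c[...,::-1])
```

```text
knob 324 [552.83921257 -59.8674452  140.01824927] [554.03754591 -60.23308603 138.31182416] [43.03922523 41.54028171 11.9063844 ]
tab 57 [465.71413324 -66.79768797 131.06222369] [10.20882203 18.99825852 17.27948042]
rim 1326 106.6277526404292 ((532.495849609375, 214.16171264648438), (186.82933044433594, 236.6315460205078), 4.449307918548584)
brass 411 [529.68557715 210.90208122  56.67133907] 1052.5976221675678 ((439.7752990722656, 75.7133560180664), (411.7868957519531, 68.65095520019531), 55.830970764160156)
valve 694 36.19057201754132 ((438.05035400390625, -254.94525146484375), (90.04916381835938, 45.04575729370117), 26.352764129638672)
[[387.70001220703125, -254.6999969482422], [407.70001220703125, -295.1000061035156], [488.3999938964844, -255.10000610351562], [468.3999938964844, -214.8000030517578]]
block 364 35.78977848133166 ((601.1259765625, -310.50732421875), (49.9089241027832, 46.1817741394043), 58.11767578125)
[[568.2999877929688, -319.5], [607.5999755859375, -343.8999938964844], [633.9000244140625, -301.5], [594.7000122070312, -277.1000061035156]]
```

View pics/knob.png

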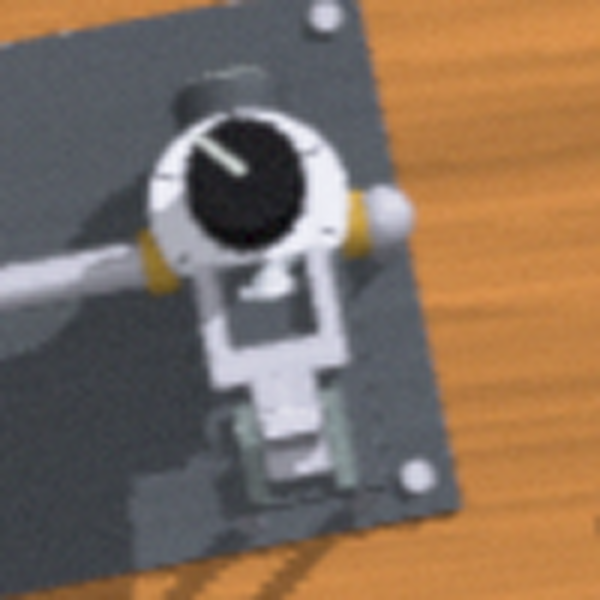

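Run:
```python
from h import *
s=dict(np.load('top0.npz')); g=cv2.cvtColor(s['frame'],cv2.COLOR_RGB2GRAY)
c=np.array([553.2,-60.0]); V,U=np.mgrid[195:230,278:316]
q=[];w=[]
for v,u in zip(V.ravel(),U.ravel()):
    p=ray(s,u,v,140)
    if np.hypot(*(p[:2]-c))<18 and g[v,u]>75: q.append(p[:2]-c); w.append(g[v,u])
q=np.array(q);print(len(q)); a=np.degrees(np.arctan2(q[:,1],q[:,0])); print(a.round(),np.hypot(*q.T).round(),w)
vx=cv2.fitLine(q.astype(np.float32),cv2.DIST_L2,0,.01,.01).ravel(); print(vx,np.degrees(np.arctan2(vx[1],vx[0])))
for p in((193,138),(243,172)): print(ray(s,p[0]/6+255,p[1]/6+180,140)[:2]-c)
```

```text
25
[ 38.  32.  47.  43.  38.  31.  23.  49.  44.  38.  29.  18.  52.  46.
  38.  25.   9.  50.  37.  17. -12.  58.  37. -20.  98.] [17. 16. 18. 16. 14. 13. 12. 15. 13. 11. 10.  9. 12. 10.  8.  7.  6.  7.
  5.  4.  4.  4.  2.  2.  2.] [np.uint8(178), np.uint8(122), np.uint8(129), np.uint8(181), np.uint8(193), np.uint8(142), np.uint8(76), np.uint8(107), np.uint8(176), np.uint8(191), np.uint8(149), np.uint8(97), np.uint8(95), np.uint8(151), np.uint8(195), np.uint8(183), np.uint8(128), np.uint8(133), np.uint8(191), np.uint8(199), np.uint8(138), np.uint8(124), np.uint8(184), np.uint8(160), np.uint8(79)]
[0.7085797 0.7056308 7.406643  5.5418997] 44.88052
[14.2295544  14.42680536]
[ 0.13952162 -1.50002681]
```

step_arm(rows="0 -0.039 -0.038 0 0 0 -0.10; 0 -0.079 -0.075 0 0 0 -0.2; 0 -0.118 -0.113 0 0 0 -0.3; 0 -0.158 -0.151 0 0 0 -0.4; 0 -0.197 -0.189 0 0 0 -0.5; 0 -0.236 -0.226 0 0 0 -0.6; 0 -0.276 -0.264 0 0 0 -0.7; 0 -0.315 -0.302 0 0 0 -0.8; 0 -0.355 -0.340 0 0 0 -0.9; 0 -0.394 -0.377 0 0 0 -1.0", newtons=30)

```text
t: 1.35
ee_pos: [436.0, 122.2, 195.9]
orientation: [[-0.721, -0.693, -0.0], [-0.693, 0.721, 0.0], [-0.0, 0.0, -1.0]]
ft_force: [1.1, 0.8, 0.1]
finger_gap: 85.7
gripper_force: 0.0
```

```bash
cat >> h.py <<'E'
def to(x,y,z,yaw=None):
    """shift (tool axes, m) and yaw turn (rad) to world TCP target; yaw = world angle (deg) of tool y"""
    st=r.read_state(); R=st['orientation']; d=R.T@(np.array([x,y,z])-st['ee_pos'])/1000
    a=np.degrees(np.arctan2(R[1,1],R[0,1])); t=None if yaw is None else np.radians((a-yaw+180)%360-180)
    print('at',st['ee_pos'].round(1),'yaw',a.round(2),'F',st['ft_force'].round(1),'gap',round(st['finger_gap'],1),'q6',st['qpos'][5].round(2),'t',st['t'],'| shift',d.round(4),'turn',t,'tilt',R[:,2].round(4))
E
python3 -c "
from h import *
to(553.2,-60,200,136.4)"
```

```text
at [436.  122.2 195.9] yaw 133.85 F [1.1 0.8 0.1] gap 85.7 q6 -0.49 t 1.35 | shift [ 0.0417 -0.2126 -0.0041] turn -0.04444418276827869 tilt [-0.e+00  1.e-04 -1.e+00]
```

step_arm(rows="0 0.010 -0.053 -0.002 0 0 -0.02; 0 0.021 -0.106 -0.004 0 0 -0.04; 0 0.031 -0.160 -0.004 0 0 -0.044; 0 0.042 -0.213 -0.004 0 0 -0.044; 0 0.042 -0.213 -0.004 0 0 -0.044; 0 0.042 -0.213 -0.004 0 0 -0.044")

```text
t: 2.1
ee_pos: [551.4, -58.9, 199.4]
orientation: [[-0.693, -0.721, -0.002], [-0.721, 0.693, 0.001], [0.001, 0.001, -1.0]]
ft_force: [0.6, 0.6, 0.3]
finger_gap: 85.0
gripper_force: 0.0
```

```bash
python3 -c "
from h import *
to(553.2,-60,108,136.4)
s=snap('wrist','w1.png'); np.savez('w1.npz',**s); P=pts(s); z=P[...,2]
m=(abs(z-140)<5)&(np.hypot(P[...,0]-553,P[...,1]+60)<40); q=P[m]; print(m.sum(),q.mean(0) if m.any() else 0, np.ptp(q,axis=0), (q.min(0)+q.max(0))/2)
m=(abs(z-97)<5)&(np.hypot(P[...,0]-553,P[...,1]+60)<60); q=P[m]; print(m.sum(),q[:,2].mean(),s['cam_to_world'].round(2))
"
```

```text
at [551.4 -58.9 199.4] yaw 136.16 F [0.6 0.6 0.3] gap 85.0 q6 -0.91 t 2.1 | shift [-0.0005 -0.0022  0.0914] turn -0.004120193800136631 tilt [-1.5e-03  6.0e-04 -1.0e+00]
3496 [554.04102032 -63.0281439  138.8147471 ] [43.07875636 42.9843464   6.33051829] [554.93290981 -62.58615904 138.17089759]
5438 96.00020901776472 [[-7.2000e-01 -6.6000e-01 -2.1000e-01  4.9720e+02]
 [ 6.9000e-01 -6.9000e-01 -2.2000e-01 -1.1527e+02]
 [ 0.0000e+00 -3.1000e-01  9.5000e-01  3.7632e+02]
 [ 0.0000e+00  0.0000e+00  0.0000e+00  1.0000e+00]]
```

View pics/w1.png

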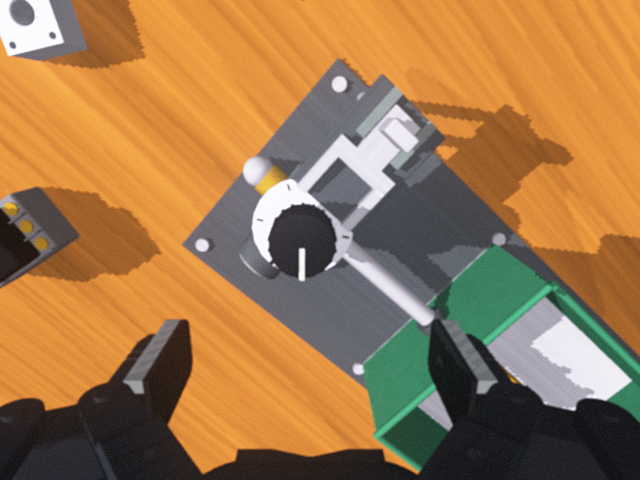

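step_arm(rows="0 0.001 -0.001 0.030 0 0 0; 0 0.001 -0.001 0.060 0 0 0; 0 0.001 -0.001 0.085 0 0 0; 0 0.001 -0.001 0.092 0 0 0; 0.7 0.001 -0.001 0.092 0 0 0; 0.7 0.001 -0.001 0.092 0 0 0; 0.7 0.001 -0.001 0.092 0 0 0; 0.7 0.001 -0.001 0.092 0 0 0; 0.7 0.001 -0.001 0.092 0 0 0")

```text
t: 3.28
ee_pos: [552.3, -60.6, 108.2]
orientation: [[-0.692, -0.722, 0.0], [-0.722, 0.692, -0.0], [-0.0, -0.0, -1.0]]
ft_force: [0.1, -0.7, -0.1]
finger_gap: 25.5
gripper_force: 0.0
```

```bash
python3 -c "
from h import *
s=snap('wrist','w2.png');s=snap('side'); c=cv2.resize(s['frame'][140:300,240:453],None,fx=3,fy=3); cv2.imwrite('pics/s2.png',c[...,::-1]);print(r.read_state()['finger_gap'],r.read_state()['gripper_force'])
"
```

```text
25.470495109778128 0.0
```

View pics/s2.png

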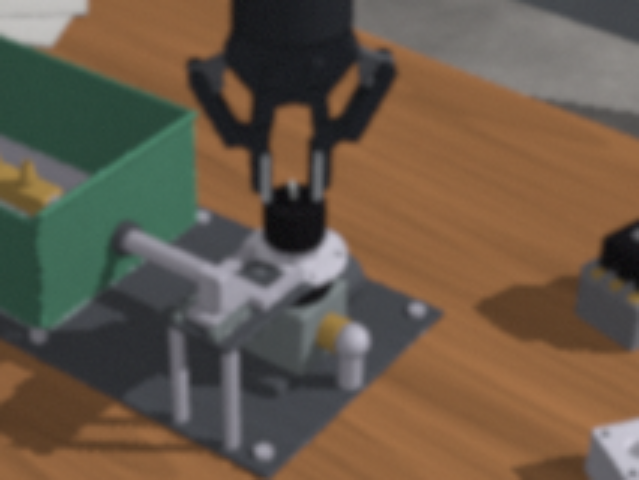

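The picture shows the fingers, with a gap of about 25 mm, at (262,200) and (318,200), next to or above the knob top instead of round it. I'll check the depth.

```bash
python3 -c "
from h import *
st=r.read_state(); print(st['ee_pos'],st['qpos'].round(3),st['t'])
s=snap('side'); P=pts(s)
for c in((262,165),(262,185),(262,195),(318,165),(318,185),(318,195),(295,200),(295,230),(290,185)):
    u,v=240+c[0]//3,140+c[1]//3; print(c,P[v,u].round(0),s['frame'][v,u])
w=snap('wrist'); Q=pts(w)
m=(Q[...,2]>100)&(np.hypot(Q[...,0]-553,Q[...,1]+60)<50); print(m.sum()); 
m2=m&(abs(Q[...,2]-139)<4); q=Q[m2]; print('knobtop',q.mean(0),np.ptp(q,axis=0),(q.min(0)+q.max(0))/2)
"
```

```text
[552.15732799 -60.64527872 108.05885011] [-0.109  0.282 -0.297  0.993  0.    -0.915] 3.375
(262, 165) [529. -56. 174.] [87 90 93]
(262, 185) [531. -54. 159.] [89 90 94]
(262, 195) [529. -56. 151.] [110 102  98]
(318, 165) [556. -81. 172.] [103 104 108]
(318, 185) [557. -81. 157.] [104 105 110]
(318, 195) [557. -81. 148.] [100 101 104]
(295, 200) [556. -61. 137.] [46 46 47]
(295, 230) [538. -77. 130.] [12 12 15]
(290, 185) [566. -48. 138.] [121 111 105]
55268
knobtop [551.9536025  -62.99258072 138.82122506] [41.74247958 42.04229146  7.96413141] [553.86225264 -62.69054707 138.98996512]
```

View pics/w2.png

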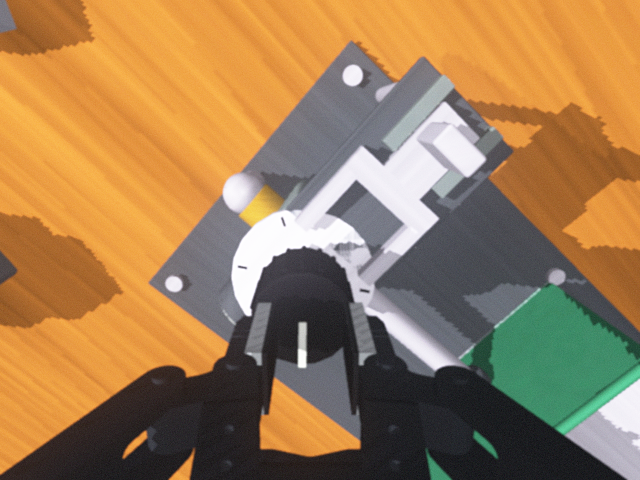

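The wrist view shows the tips ending at about (258,305) and (362,305), with the pads apparently above the knob, although the TCP reads 108. I'll compare the wrist depth and grasp_offset.

```bash
python3 -c "
from h import *
print(r.grasp_offset)
w=snap('wrist'); Q=pts(w); print(w['cam_to_world'].round(3)[:3].tolist())
for c in((257,308),(257,320),(257,345),(264,310),(266,380),(300,300),(300,270),(300,340),(362,308),(362,340),(356,320),(453,150)): print(c,Q[c[1],c[0]].round(0))
"
```

```text
18.700000000000003
[[-0.721, -0.659, -0.212, 497.724], [0.693, -0.687, -0.221, -116.864], [0.0, -0.306, 0.952, 284.853]]
(257, 308) [558. -82. 151.]
(257, 320) [557. -81. 161.]
(257, 345) [555. -80. 176.]
(264, 310) [556. -80. 153.]
(266, 380) [560. -71. 181.]
(300, 300) [549. -69. 139.]
(300, 270) [541. -77. 137.]
(300, 340) [561. -57. 140.]
(362, 308) [530. -56. 152.]
(362, 340) [533. -57. 173.]
(356, 320) [533. -58. 160.]
(453, 150) [469. -71. 132.]
```

```bash
python3 -c "
from h import *
w=dict(np.load('w1.npz')); Q=pts(w); w2=snap('wrist')
for Q,lo,n in((Q,190,'open'),(pts(w2),141,'now')):
    V,U=np.mgrid[0:480,0:640]; m=(V>290)&(Q[...,2]>lo)&(w2['z_map']>0); q=Q[m]; print(n,np.percentile(q[:,2],[0,.5,2,5,20,50]).round(0))
w=dict(np.load('w1.npz'));Q=pts(w)
for c in((180,325),(185,340),(150,370),(440,325),(436,340)): print(c,Q[c[1],c[0]].round(0),w['z_map'][c[1],c[0]])
"
```

```text
open [246. 250. 254. 260. 284. 301.]
now [141. 148. 156. 166. 194. 207.]
(180, 325) [575. -96. 255.] 136.00713
(185, 340) [579. -91. 253.] 140.40002
(150, 370) [575. -97. 280.] 112.48356
(440, 325) [513. -37. 255.] 136.53474
(436, 340) [517. -33. 254.] 138.9793
```

step_arm(rows="0 0 0 0 0 0 0; 0 0 0 0 0 0 0; 0 0 0 0 0 0 0; 0 0 0 0 0 0 0; 0 0 0 0 0 0 0")

```text
t: 4.2
ee_pos: [552.2, -60.6, 108.0]
orientation: [[-0.692, -0.722, -0.0], [-0.722, 0.692, -0.0], [0.0, 0.0, -1.0]]
ft_force: [0.3, 0.3, -0.2]
finger_gap: 85.5
gripper_force: 0.0
```

Both cameras, open and closed, put the fingertips about 35 mm higher than the TCP reading implies, so true tip height is about ee_z + 35. The xy readings agree. I'll descend a further 35 mm in stages and watch the force.

step_arm(rows="0 0 0 0.010 0 0 0; 0 0 0 0.020 0 0 0; 0 0 0 0.020 0 0 0")

```text
t: 4.58
ee_pos: [550.9, -60.4, 86.5]
orientation: [[-0.692, -0.722, -0.003], [-0.722, 0.692, 0.0], [0.002, 0.002, -1.0]]
ft_force: [0.5, -0.3, 0.1]
finger_gap: 85.2
gripper_force: 0.0
```

step_arm(rows="0 0 0 0.008 0 0 0; 0 0 0 0.014 0 0 0; 0.7 0 0 0.014 0 0 0; 0.7 0 0 0.014 0 0 0; 0.7 0 0 0.014 0 0 0; 0.7 0 0 0.014 0 0 0; 0.7 0 0 0.014 0 0 0")

```text
t: 5.45
ee_pos: [554.6, -62.7, 75.3]
orientation: [[-0.693, -0.721, 0.004], [-0.721, 0.693, -0.004], [-0.0, -0.006, -1.0]]
ft_force: [3.4, -5.8, 0.6]
finger_gap: 40.8
gripper_force: 32.5
```

step_arm(rows="0.7 0 -0.003 0 0 0 0.08; 0.7 0 -0.003 0 0 0 0.18; 0.7 0 -0.003 0 0 0 0.28; 0.7 0 -0.003 0 0 0 0.38; 0.7 0 -0.003 0 0 0 0.48; 0.7 0 -0.003 0 0 0 0.58; 0.7 0 -0.003 0 0 0 0.68; 0.7 0 -0.003 0 0 0 0.73; 0.7 0 -0.003 0 0 0 0.73; 0.7 0 -0.003 0 0 0 0.73")

```text
t: 6.7
ee_pos: [554.5, -62.2, 75.2]
orientation: [[-0.997, -0.076, 0.001], [-0.076, 0.997, 0.001], [-0.001, 0.001, -1.0]]
ft_force: [-2.3, 0.9, 7.4]
finger_gap: 41.1
gripper_force: 33.1
```

```bash
cat >> h.py <<'E'
def pointer(name,c=(554,-62)):
    s=snap(name); g=cv2.cvtColor(s['frame'],cv2.COLOR_RGB2GRAY); P=pts(s); c=np.array(c)
    m=(abs(P[...,2]-139)<6)&(np.hypot(P[...,0]-c[0],P[...,1]-c[1])<30); vs,us=np.nonzero(m)
    X=np.array([ray(s,u,v,140)[:2] for u,v in zip(us,vs)]); ce=(X.min(0)+X.max(0))/2
    w=(g[vs,us]>90)&(np.hypot(*(X-ce).T)<19); q=(X[w]-ce).astype(np.float32)
    l=cv2.fitLine(q,cv2.DIST_HUBER,0,.01,.01).ravel(); print(name,'center',ce.round(1),w.sum(),'mean',q.mean(0).round(1),'dir',np.degrees(np.arctan2(l[1],l[0])).round(1))
E
python3 -c "
from h import *
to(554,-62,100); pointer('top'); pointer('wrist')"
```

```text
at [554.5 -62.2  75.2] yaw 94.37 F [-2.3  0.9  7.4] gap 41.1 q6 -0.19 t 6.7 | shift [ 0.0005  0.0003 -0.0248] turn None tilt [ 9.e-04  8.e-04 -1.e+00]Traceback (most recent call last):
  File "<string>", line 3, in <module>
    to(554,-62,100); pointer('top'); pointer('wrist')
                     ~~~~~~~^^^^^^^
  File "h.py", line 23, in pointer
    X=np.array([ray(s,u,v,140)[:2] for u,v in zip(us,vs)]); ce=(X.min(0)+X.max(0))/2
                                                                ~~~~~^^^
    return umr_minimum(a, axis, None, out, keepdims, initial, where)
ValueError: zero-size array to reduction operation minimum which has no identity
```

step_arm(rows="0 0 0 0 0 0 0; 0 0 0 0 0 0 0; 0 0 0 0 0 0 0; 0 0 0 -0.04 0 0 0; 0 0 0 -0.09 0 0 0; 0 0.030 0 -0.12 0 0 0; 0 0.030 0 -0.12 0 0 0; 0 0.030 0 -0.12 0 0 0")

```text
t: 7.75
ee_pos: [524.5, -64.9, 193.4]
orientation: [[-0.997, -0.076, -0.0], [-0.076, 0.997, 0.0], [0.0, 0.0, -1.0]]
ft_force: [-0.2, -0.1, -1.8]
finger_gap: 85.9
gripper_force: 0.0
```

```bash
python3 -c "
from h import *
to(554,-62,100); pointer('wrist')
s=snap('wrist','w3.png'); P=pts(s); np.savez('w3.npz',**s)
m=(P[...,2]>124)&(P[...,2]<137)&(P[...,0]<500)&(P[...,0]>440)&(abs(P[...,1]+67)<25); q=P[m]; print('tab',m.sum(),q.mean(0),cv2.minAreaRect(q[:,:2].astype(np.float32)))
"
```

```text
at [524.5 -64.9 193.4] yaw 94.36 F [-0.2 -0.1 -1.8] gap 85.9 q6 -0.2 t 7.75 | shift [-0.0296  0.0007  0.0934] turn None tilt [-0.  0. -1.]
wrist center [552.6 -62.3] 179 mean [10.3  0.8] dir 4.3
tab 649 [467.1327215  -68.86566924 131.05675822] ((467.3517150878906, -68.76701354980469), (10.048684120178223, 19.588960647583008), 4.25667667388916)
```

View pics/w3.png

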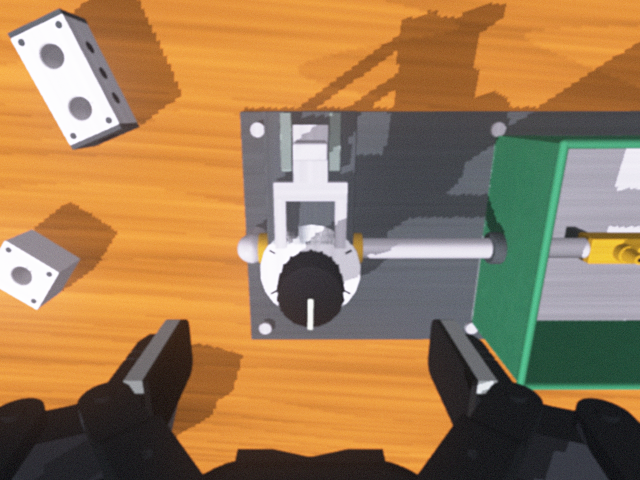

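The pointer is on the long mark: measured 4.3°, against a station yaw of 4.4°. It is the white line at (310,300–328). The tab at (310,150) is still drawn back. Next I'll pinch the tab.

step_arm(rows="0 0.030 0 0 0 0 0; 0 0.058 0 0 0 0 0; 0 0.058 0 0.05 0 0 0; 0 0.058 0 0.09 0 0 0; 0 0.058 0 0.118 0 0 0; 0 0.058 0 0.118 0 0 0; 0.9 0.058 0 0.118 0 0 0; 0.9 0.058 0 0.118 0 0 0; 0.9 0.058 0 0.118 0 0 0; 0.9 0.058 0 0.118 0 0 0")

```text
t: 9.1
ee_pos: [467.2, -69.1, 76.8]
orientation: [[-0.997, -0.076, 0.001], [-0.076, 0.997, 0.0], [-0.001, 0.0, -1.0]]
ft_force: [-0.7, 0.3, 3.6]
finger_gap: 19.0
gripper_force: 33.4
```

step_arm(rows="0.9 0 0 0 0 0 0; 0.9 0 0 0 0 0 0")

```text
t: 9.35
ee_pos: [467.2, -69.2, 76.8]
orientation: [[-0.997, -0.076, 0.001], [-0.076, 0.997, 0.0], [-0.001, 0.0, -1.0]]
ft_force: [-0.8, 1.0, 5.6]
finger_gap: 19.3
gripper_force: 33.5
```

step_arm(rows="0.9 -0.006 0 0 0 0 0; 0.9 -0.012 0 0 0 0 0; 0.9 -0.018 0 0 0 0 0; 0.9 -0.024 0 0 0 0 0; 0.9 -0.030 0 0 0 0 0; 0.9 -0.034 0 0 0 0 0; 0.9 -0.037 0 0 0 0 0; 0.9 -0.037 0 0 0 0 0; 0.9 -0.037 0 0 0 0 0")

```text
t: 10.48
ee_pos: [500.4, -66.6, 76.5]
orientation: [[-0.997, -0.076, -0.005], [-0.076, 0.997, -0.0], [0.005, -0.0, -1.0]]
ft_force: [-12.2, 0.2, 15.7]
finger_gap: 18.7
gripper_force: 34.7
```

step_arm(rows="0.9 -0.034 0 0 0 0 0; 0 0.001 0 0 0 0 0; 0 0.001 0 0 0 0 0; 0 0.001 0 0 0 0 0; 0 0 0 -0.04 0 0 0; 0 0 0 -0.09 0 0 0; 0 0 0 -0.13 0 0 0; 0 0 0 -0.13 0 0 0")

```text
t: 11.48
ee_pos: [507.1, -66.9, 210.1]
orientation: [[-0.997, -0.076, 0.008], [-0.076, 0.997, -0.001], [-0.008, -0.002, -1.0]]
ft_force: [1.0, 0.1, -0.6]
finger_gap: 85.3
gripper_force: 0.0
```

```bash
python3 -c "
from h import *
pointer('wrist')
s=snap('wrist'); P=pts(s)
m=(P[...,2]>124)&(P[...,2]<137)&(P[...,0]<525)&(P[...,0]>440)&(abs(P[...,1]+67)<25); q=P[m]; print('tab',m.sum(),q.mean(0),cv2.minAreaRect(q[:,:2].astype(np.float32)))
m=(P[...,2]>32)&(P[...,2]<41)&(np.hypot(P[...,0]-438,P[...,1]+255)<65);q=P[m]; print('valve',m.sum(),q[:,2].mean(),cv2.minAreaRect(q[:,:2].astype(np.float32)) if m.any() else 0)
to(438,-255,195,116.4)
"
```

```text
wrist center [552.5 -62.5] 167 mean [9.9 0.9] dir 4.0
tab 521 [499.78748929 -66.33995728 130.74263245] ((500.41851806640625, -66.16302490234375), (10.44970703125, 19.518842697143555), 4.8175368309021)
valve 5876 34.89071863219775 ((438.063232421875, -257.056640625), (90.70671081542969, 45.899356842041016), 25.975767135620117)
at [504.5 -66.6 206.4] yaw 94.38 F [-0.1  0.2 -1. ] gap 85.3 q6 -0.21 t 11.575 | shift [ 0.0807 -0.1828  0.0113] turn -0.38438988541713737 tilt [ 1.9e-03 -3.0e-04 -1.0e+00]
```

The fork is home: the tab moved 33 mm to a stop, and the pointer is still on the mark. Next I'll hover over the valve.

step_arm(rows="0 0.020 -0.046 0 0 0 -0.1; 0 0.040 -0.092 0 0 0 -0.2; 0 0.061 -0.139 0.02 0 0 -0.3; 0 0.081 -0.185 0.06 0 0 -0.38; 0 0.081 -0.185 0.106 0 0 -0.38; 0 0.081 -0.185 0.106 0 0 -0.38; 0 0.081 -0.185 0.106 0 0 -0.38; 0 0.081 -0.185 0.106 0 0 -0.38")

```text
t: 12.58
ee_pos: [438.5, -257.4, 101.8]
orientation: [[-0.897, -0.442, 0.003], [-0.442, 0.897, -0.002], [-0.002, -0.003, -1.0]]
ft_force: [-0.1, -0.3, -0.7]
finger_gap: 85.5
gripper_force: 0.0
```

```bash
python3 -c "
from h import *
s=snap('wrist','w4.png'); P=pts(s)
m=(P[...,2]>30)&(P[...,2]<41)&(np.hypot(P[...,0]-438,P[...,1]+257)<65);q=P[m]; print('valve',m.sum(),q[:,2].mean(),cv2.minAreaRect(q[:,:2].astype(np.float32)))
V,U=np.mgrid[0:480,0:640]; m=(V>290)&(P[...,2]>60); print(np.percentile(P[m][:,2],[0,.5,2,5]).round(0))
to(438,-257,-31,116.2)
"
```

```text
valve 8775 34.87343458397911 ((438.7297668457031, -257.1848449707031), (91.10938262939453, 44.22486114501953), 26.0313720703125)
[ 60. 150. 156. 162.]
at [ 438.4 -257.4  101.8] yaw 116.21 F [ 0.6  0.7 -0.2] gap 85.3 q6 -0.99 t 12.625 | shift [0.0004 0.0009 0.1328] turn 0.00010851783990896973 tilt [ 0.0026 -0.0016 -1.    ]
```

View pics/w4.png

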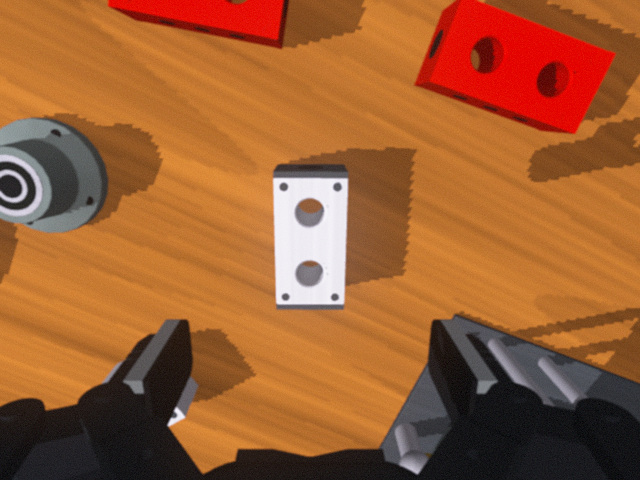

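The wrist view shows the valve centred between the fingers, with bores at (310,212) and (310,273). The sides are clear for the fingers. I'll descend and grip.

step_arm(rows="0 0 0 0.04 0 0 0; 0 0 0 0.08 0 0 0; 0 0 0 0.11 0 0 0; 0 0 0 0.125 0 0 0; 0 0 0 0.132 0 0 0; 0 0 0 0.132 0 0 0; 0 0 0 0.132 0 0 0")

```text
t: 13.5
ee_pos: [437.8, -257.7, -30.9]
orientation: [[-0.898, -0.441, 0.002], [-0.441, 0.898, -0.001], [-0.001, -0.002, -1.0]]
ft_force: [-0.3, 0.2, 0.1]
finger_gap: 85.3
gripper_force: 0.0
```

step_arm(rows="0.7 0 0 0 0 0 0; 0.7 0 0 0 0 0 0; 0.7 0 0 0 0 0 0; 0.7 0 0 0 0 0 0; 0.7 0 0 0 0 0 0; 0.7 0 0 0 0 0 0", newtons=60)

```text
t: 14.25
ee_pos: [437.3, -257.7, -31.3]
orientation: [[-0.898, -0.44, 0.001], [-0.44, 0.898, -0.001], [-0.0, -0.001, -1.0]]
ft_force: [-0.8, 0.4, 5.6]
finger_gap: 43.2
gripper_force: 61.8
```

step_arm(rows="0.7 0 0 -0.03 0 0 0; 0.7 0 0 -0.08 0 0 0; 0.7 0 0 -0.135 0 0 0; 0.7 0 0 -0.19 0 0 0; 0.7 -0.033 0.043 -0.19 0 0 -0.16; 0.7 -0.065 0.086 -0.19 0 0 -0.32; 0.7 -0.098 0.129 -0.19 0 0 -0.48; 0.7 -0.131 0.172 -0.19 0 0 -0.64; 0.7 -0.163 0.215 -0.19 0 0 -0.80; 0.7 -0.196 0.258 -0.19 0 0 -0.96")

```text
t: 15.5
ee_pos: [498.3, 62.4, 157.3]
orientation: [[-0.149, -0.989, -0.001], [-0.989, 0.149, -0.0], [0.001, 0.001, -1.0]]
ft_force: [1.8, -0.4, -4.6]
finger_gap: 42.9
gripper_force: 63.0
```

step_arm(rows="0.7 0 0 0 0 0 -0.1; 0.7 0 0 0 0 0 -0.2; 0.7 0 0 0 0 0 -0.23; 0.7 0 0 0 0 0 -0.23; 0.7 0 0 0 0 0 -0.23")

```text
t: 16.12
ee_pos: [498.9, 60.6, 157.9]
orientation: [[0.074, -0.997, -0.0], [-0.997, -0.074, -0.0], [-0.0, 0.0, -1.0]]
ft_force: [-0.1, -0.6, -4.0]
finger_gap: 43.4
gripper_force: 62.9
```

```bash
python3 -c "
from h import *
s=snap('wrist','w5.png'); P=pts(s); np.savez('w5.npz',**s)
to(532,213,160,184.4)
m=(abs(P[...,2]-107)<6)&(P[...,1]>80); q=P[m]; print('rim',m.sum(),cv2.minAreaRect(q[:,:2].astype(np.float32)) if m.any() else 0)
hsv=cv2.cvtColor(s['frame'],cv2.COLOR_RGB2HSV); m=(hsv[...,0]>15)&(hsv[...,0]<32)&(hsv[...,1]>120)&(P[...,2]>60)&(P[...,2]<76)&(P[...,1]>150); q=P[m]; print('tips',m.sum(),q.round(0)[::max(1,len(q)//12)])
"
```

```text
at [499.   60.6 157.9] yaw -175.75 F [-0.5  0.1 -3.9] gap 43.5 q6 -1.52 t 16.175 | shift [-0.1496 -0.0442 -0.0021] turn -0.0026135344238579646 tilt [-2.e-04  0.e+00 -1.e+00]
rim 2510 ((538.3978271484375, 150.76913452148438), (187.88629150390625, 113.84542846679688), 3.243323802947998)
tips 0 []
```

View pics/w5.png

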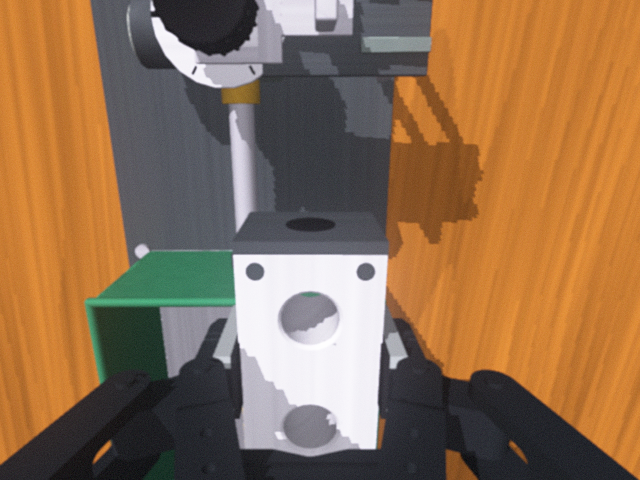

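The wrist view shows the held valve with both bores visible at (309,318) and (309,425), and the box's near wall behind it. I'll measure the valve in the hand and the jets.

```bash
python3 -c "
from h import *
s=dict(np.load('w5.npz')); P=pts(s); V,U=np.mgrid[0:480,0:640]
g=cv2.cvtColor(s['frame'],cv2.COLOR_RGB2GRAY)
m=(U>230)&(U<390)&(V>250)&(V<450)&(abs(P[...,2]-225)<9); q=P[m]; print('top z',np.median(q[:,2])); R=cv2.minAreaRect(q[:,:2].astype(np.float32)); print(R)
A=np.c_[q[:,:2],np.ones(len(q))]; print('plane slope',np.linalg.lstsq(A,q[:,2],rcond=None)[0][:2])
zt=np.median(q[:,2])
hole=((P[...,2]<zt-10)&(U>260)&(U<360)&(V>280)&(V<460)).astype(np.uint8)
n,l,st,ce=cv2.connectedComponentsWithStats(hole)
for i in range(1,n):
    if st[i,4]>300:
        x,y,w,h,a=st[i]; print('hole',st[i],ray(s,x+w/2-.5,y+h/2-.5,zt).round(1))
m=(abs(P[...,2]-107)<4)&(P[...,0]>490)&(P[...,1]>40);q=P[m]; print('rim w5 ymin',q[:,1].min(), 'xmax',q[:,0].max())
for nm in('top0','side0'):
    s=dict(np.load(nm+'.npz')); P=pts(s); hsv=cv2.cvtColor(s['frame'],cv2.COLOR_RGB2HSV)
    m=(hsv[...,0]>14)&(hsv[...,0]<34)&(hsv[...,1]>110)&(np.hypot(P[...,0]-532,P[...,1]-213)<45)
    q=P[m&(P[...,2]>20)]; print(nm,'bar',len(q),cv2.minAreaRect(q[:,:2].astype(np.float32)))
    k=(m&(P[...,2]>62)).astype(np.uint8); n,l,st,ce=cv2.connectedComponentsWithStats(k)
    for i in range(1,n): print('  tip',st[i,4],ce[i].round(1),P[l==i].mean(0).round(1),P[l==i].max(0).round(1),'ray72',ray(s,*ce[i],70).round(1))
"
```

```text
top z 224.12110175267193
((499.0801696777344, 56.05548095703125), (51.21561813354492, 72.73091125488281), 3.739295482635498)
plane slope [-0.0019082  -0.00788484]
hole [ 283  292   54   40 1549] [500.5  39.4 224.1]
hole [287 405  46  25 810] [497.6  77.6 224.1]
rim w5 ymin 94.04395386641991 xmax 634.8437731968944
top0 bar 419 ((531.9129638671875, 212.97254943847656), (22.776123046875, 87.89908599853516), 4.900821208953857)
  tip 26 [183. 239.] [532.8 192.9  68.6] [538.2 198.2  73.7] ray72 [532.4 192.5  70. ]
  tip 24 [164.6 242. ] [530.6 233.2  68.9] [536.1 238.5  74.1] ray72 [530.4 232.9  70. ]
  tip 1 [168. 244.] [526.3 227.5  64. ] [526.3 227.5  64. ] ray72 [524.9 225.7  70. ]
side0 bar 327 ((531.0679931640625, 211.59190368652344), (24.950651168823242, 84.25968170166016), 3.0424113273620605)
  tip 13 [236.4 190.8] [528.4 228.3  66.5] [534.2 231.7  72. ] ray72 [525.  223.7  70. ]
  tip 15 [248.7 196.3] [532.  188.9  66.3] [536.3 191.7  72.6] ray72 [528.3 184.2  70. ]
```

step_arm(rows="0.7 -0.037 -0.011 0 0 0 0; 0.7 -0.074 -0.022 0 0 0 0; 0.7 -0.111 -0.033 0 0 0 0; 0.7 -0.148 -0.044 0 0 0 -0.003; 0.7 -0.148 -0.044 0 0 0 -0.003; 0.7 -0.148 -0.044 0.020 0 0 -0.003; 0.7 -0.148 -0.044 0.040 0 0 -0.003; 0.7 -0.148 -0.044 0.060 0 0 -0.003; 0.7 -0.148 -0.044 0.060 0 0 -0.003; 0.7 -0.148 -0.044 0.060 0 0 -0.003")

```text
t: 17.42
ee_pos: [532.2, 211.3, 98.8]
orientation: [[0.078, -0.997, 0.001], [-0.997, -0.078, 0.0], [-0.0, -0.001, -1.0]]
ft_force: [0.5, -0.9, -2.6]
finger_gap: 43.2
gripper_force: 62.7
```

```bash
python3 -c "
from h import *
s=snap('wrist'); P=pts(s); np.savez('w6.npz',**s)
t=snap('side'); a=cv2.resize(s['frame'][240:480,200:420],(550,600)); b=cv2.resize(t['frame'][130:280,165:325],(250,234)); a[:234,:250]=b
c=np.zeros((600,800,3),np.uint8); c[:,:400]=cv2.resize(s['frame'][260:470,240:380],(400,600)); c[:375,400:]=cv2.resize(t['frame'][130:280,165:325],(400,375)); cv2.imwrite('pics/w6.png',c[...,::-1])
to(532.2,211.7,50.7,184.4)
"
```

```text
at [532.7 211.8  99.2] yaw -175.53 F [-0.4 -0.1 -4. ] gap 43.0 q6 -1.27 t 17.525 | shift [0.     0.0006 0.0485] turn 0.0011992782332690705 tilt [ 1.7e-03  6.0e-04 -1.0e+00]
```

View pics/w6.png

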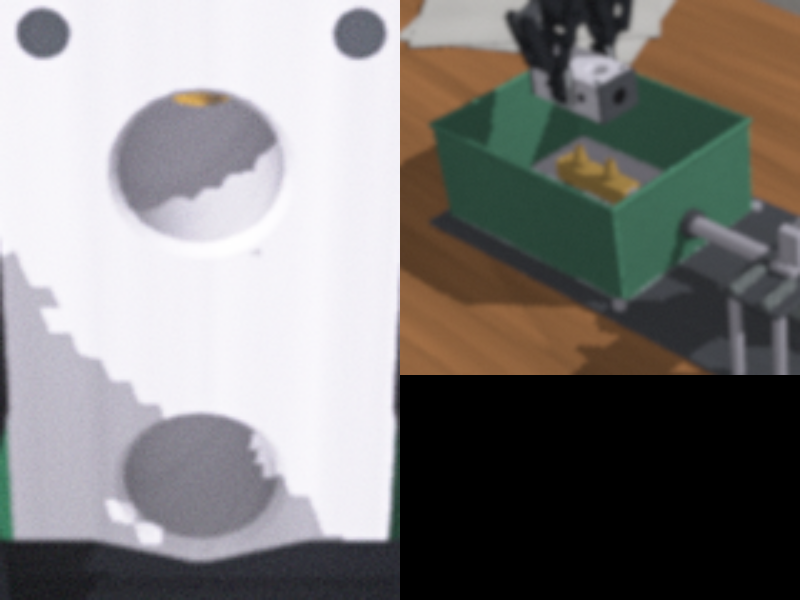

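The left half shows brass through the near bore, centred sideways at (200,98) against the bore centre at x≈197. The right half shows the valve inside the box, well above the jets and clear of the walls. I'll descend the remaining 48 mm slowly.

step_arm(rows="0.7 0 0 0.010 0 0 0; 0.7 0 0 0.020 0 0 0; 0.7 0 0 0.030 0 0 0; 0.7 0 0 0.038 0 0 0; 0.7 0 0 0.044 0 0 0; 0.7 0 0 0.0475 0 0 0; 0.7 0 0 0.0475 0 0 0; 0.7 0 0 0.0475 0 0 0; 0.7 0 0 0.0475 0 0 0")

```text
t: 18.65
ee_pos: [532.1, 211.8, 50.9]
orientation: [[0.078, -0.997, 0.001], [-0.997, -0.078, 0.0], [-0.0, -0.001, -1.0]]
ft_force: [0.3, -0.6, -3.6]
finger_gap: 43.2
gripper_force: 62.9
```

```bash
python3 -c "
from h import *
to(532.2,211.7,50.7,184.4)
s=snap('wrist'); P=pts(s); V,U=np.mgrid[0:480,0:640]; hsv=cv2.cvtColor(s['frame'],cv2.COLOR_RGB2HSV)
m=(U>240)&(U<380)&(V>250)&(V<450)&(abs(P[...,2]-118)<6); q=P[m]; A=np.c_[q[:,:2],np.ones(len(q))]; print('top z',np.median(q[:,2]),'slope',np.linalg.lstsq(A,q[:,2],rcond=None)[0][:2],'xrange',q[:,0].min(),q[:,0].max(),'ymin',q[:,1].min())
m=(hsv[...,0]>14)&(hsv[...,0]<34)&(hsv[...,1]>90)&(U>260)&(U<360)&(V>270)&(V<460); q=P[m]; print('brass',m.sum()); 
if m.any():
    n,l,st,ce=cv2.connectedComponentsWithStats(m.astype(np.uint8)); print(st[1:],[ray(s,*c,72).round(1) for c in ce[1:]]); t=m&(P[...,2]>66); print('tip pts',t.sum(),P[t].min(0),P[t].max(0),P[t].mean(0))
v=s['frame'][:,:,:].min(2); print('bore column', [int(x) for x in v[285:350:3,309]])
t=snap('side'); P=pts(t); m=(abs(P[...,2]-118)<4)&(np.hypot(P[...,0]-532,P[...,1]-212)<52)&(t['frame'].min(2)>120); q=P[m]; print('side top',m.sum(),q[:,2].mean(),cv2.minAreaRect(q[:,:2].astype(np.float32)))
m=(P[...,2]>78)&(P[...,2]<116)&(P[...,1]<180)&(P[...,1]>155)&(abs(P[...,0]-535)<30);q=P[m];print('end face',m.sum(),q.min(0),q.max(0),np.median(q,0))
"
```

```text
at [532.1 211.8  50.9] yaw -175.5 F [ 0.3 -0.6 -3.6] gap 43.2 q6 -1.27 t 18.65 | shift [ 0.0001 -0.0001  0.0002] turn 0.0016677272862171187 tilt [ 6.e-04  2.e-04 -1.e+00]
top z 117.07465439417558 slope [-0.00110812 -0.00638863] xrange 507.8029440289422 554.8094114792136 ymin 169.7198146137092
brass 51
[[301 293  18   4  51]] [array([532.9, 205.9,  72. ])]
tip pts 1 [537.96320342 133.93943685 227.70234107] [537.96320342 133.93943685 227.70234107] [537.96320342 133.93943685 227.70234107]
bore column [243, 244, 180, 85, 143, 138, 141, 141, 137, 134, 139, 143, 136, 134, 169, 217, 217, 220, 221, 220, 246, 252]
side top 212 116.84046555765526 ((531.3823852539062, 199.2494659423828), (50.66323471069336, 59.59048080444336), 4.073394775390625)
end face 254 [509.03907362 163.87369104  79.05114525] [559.2900943  179.98025075 115.9677254 ] [529.12172326 169.42620452  99.2287033 ]
```

```bash
python3 -c "
from h import *
yw=np.radians(4.4); ex=np.array([np.cos(yw),np.sin(yw)]); ey=np.array([-np.sin(yw),np.cos(yw)])
t=snap('side'); P=pts(t); L=lambda q:np.c_[(q[:,:2]-[532.2,212.8])@ex,(q[:,:2]-[532.2,212.8])@ey]
m=(P[...,2]>86)&(P[...,2]<112)&(np.hypot(P[...,0]-535,P[...,1]-168)<30)
m=cv2.erode(m.astype(np.uint8),np.ones((3,3)))>0
q=L(P[m]); k=abs(q[:,0])<19; print('side: end face local y',np.percentile(q[k,1],[5,25,50,75,95]).round(1),k.sum())
s0=dict(np.load('side0.npz')); g=cv2.cvtColor(s0['frame'],cv2.COLOR_RGB2HSV); Q=pts(s0)
mb=(g[...,0]>14)&(g[...,0]<34)&(g[...,1]>90); V,U=np.mgrid[0:480,0:640]
for c in((236,190),(249,196)):
    k=mb&(abs(U-c[0])<5)&(abs(V-c[1])<8); v=V[k].min(); u=U[k&(V==v)].mean(); print('tip apex px',u,v,'z=72 local',L(ray(s0,u,v+1.0,72)[None]).round(1))
s=snap('wrist'); P=pts(s); g=cv2.cvtColor(s['frame'],cv2.COLOR_RGB2GRAY)
zt=118; 
print('end edge col309',[int(x) for x in g[225:262:2,330]])
d=[P[v,330] for v in range(225,290,4)]; print(np.round([[*L(p[None])[0],p[2]] for p in d],1).tolist())
print('left/right of bore', [int(x) for x in g[318,265:355:3]])
print('bore col',[(v,int(g[v,309])) for v in range(282,360,3)])
for v in(291,348): print(v,L(ray(s,309,v,zt)[None]))
"
```

```text
side: end face local y [-46.4 -45.  -44.4 -43.3 -42.2] 75
tip apex px 236.0 188 z=72 local [[-3.3 15.5]]
tip apex px 248.5 194 z=72 local [[ -4.6 -26.3]]
end edge col309 [49, 48, 73, 91, 85, 88, 87, 85, 91, 103, 107, 107, 105, 103, 106, 238, 245, 244, 245]
[[-6.8, -44.9, 101.9], [-6.7, -44.4, 104.8], [-6.5, -44.3, 108.8], [-6.3, -44.5, 113.7], [-6.2, -43.9, 115.6], [-6.1, -43.3, 117.4], [-6.1, -42.1, 117.4], [-6.1, -41.1, 118.1], [-6.2, -39.6, 117.2], [-6.2, -38.4, 117.2], [-6.2, -37.2, 117.1], [-6.3, -35.8, 116.9], [-6.3, -34.5, 116.7], [-6.3, -33.3, 116.8], [-6.4, -31.9, 116.4], [-6.4, -30.5, 116.2], [-6.3, -30.1, 118.1]]
left/right of bore [246, 245, 243, 243, 228, 158, 124, 130, 136, 137, 141, 143, 145, 150, 146, 141, 135, 135, 137, 138, 168, 211, 227, 216, 203, 236, 242, 245, 247, 248]
bore col [(282, 245), (285, 244), (288, 245), (291, 183), (294, 173), (297, 152), (300, 144), (303, 145), (306, 143), (309, 139), (312, 141), (315, 144), (318, 142), (321, 135), (324, 139), (327, 162), (330, 225), (333, 220), (336, 223), (339, 224), (342, 220), (345, 248), (348, 253), (351, 244), (354, 243), (357, 243)]
291 [[ -0.21709249 -29.40269226]]
348 [[ -0.23069107 -10.42738956]]
```

The valve sits about 1.5 mm too far toward +y relative to the consensus jet position. I'll trim that and let it settle.

step_arm(rows="0.7 0.0015 0 0 0 0 0; 0.7 0.0015 0 0 0 0 0; 0.7 0.0015 0 0 0 0 0; 0.7 0.0015 0 0 0 0 0; 0.7 0.0015 0 0 0 0 0; 0.7 0.0015 0 0 0 0 0; 0.7 0.0015 0 0 0 0 0; 0.7 0.0015 0 0 0 0 0")

```text
t: 19.85
ee_pos: [531.9, 210.2, 50.5]
orientation: [[0.078, -0.997, -0.0], [-0.997, -0.078, -0.0], [0.0, 0.0, -1.0]]
ft_force: [-1.1, -0.0, -4.0]
finger_gap: 43.2
gripper_force: 62.9
```

```bash
python3 -c "
from h import *
to(532.2,210.3,50.7,184.4); print(abs(r.read_state()['qvel']).max()); print(r.job_done())"
```

```text
at [531.9 210.2  50.5] yaw -175.51 F [-1.1 -0.  -4. ] gap 43.2 q6 -1.27 t 19.85 | shift [-0.0001 -0.0003 -0.0002] turn 0.0015567785241536584 tilt [-0. -0. -1.]
0.0015994297627598198
the job is handed in; nothing more can be done
None
```

The job is handed in (result not shown): knob on the long mark, fork home, valve held still over the jets about 10 mm above the tips (centring ±1.5 mm, the tips were hidden), though one mistyped row briefly pushed the tab against its stop with an unmeasured peak force.

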